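# Isolate the props turntable, unscrew the perfume bottle's cap and hold it above

### The arm

A 6-joint arm with a two-finger parallel gripper is mounted at the origin on the work surface. World frame = base frame: x ahead of the robot, y to its left, z up, the work surface at z = 0. Lengths are in mm, angles in degrees, forces in N, time in s.
With the tool pointing down it reaches from about 350 to 850 mm from the base axis. Payload 8.1 kg.
Tool frame: the origin (TCP) lies at the very end of the fingers, on their centre line; the grasp point (between the pads) lies r.tcp_to_grasp behind it (r.tcp_to_grasp is the distance from the TCP to the grasp point, in mm); z points along the fingers, y is the line along which they close (so a half turn about z gives the same grasp; the last joint's range is limited). The gripper opens to 85 mm and grips with 20 to 120 N. Pads are 22 mm wide; open, the fingers measure 114 mm over their backs; the gripper's body (76 mm by 85 mm) begins 54 mm behind the grasp point. The pads swing forward as they close: fully open they stand 13 mm farther back than shut.
Start: joints at [68.847, 7.471, 85.268, -0, 87.261, -4.893], TCP at [167.981, 576.01, 231.292] pointing down, gripper open.
Joint ranges: [-169.43, 169.43], [-51.17, 129.36], [1.28, 143.12], [-76.62, 256.62], [0, 156.53], [-152.29, 152.29]. Speed limits (degrees/s): [136.94, 136.94, 159.86, 180, 180, 180].

### API

Orientations are given as [roll, pitch, yaw] about the fixed x, y, z axes, in that order (R = Rz(yaw) Ry(pitch) Rx(roll)).
In Python, from bench import r gives the robot as it stands.
- The arm moves only by the shell command python3 -m handwheel 'ROWS' [OPENING] [FORCE]. ROWS is JSON, a list of rows, each a list of 4 numbers: the shift along the tool's x, y, z in m, then the turn about the tool's z in degrees. A call has 1 to 10 rows; each row shifts and turns the commanded pose from where the row before left it, along the tool's axes as they then stand; what a row does not reach is not made up. A row lasts 1/10 s, in which the tool goes at most 50 mm and 8.59 degrees, less where a joint would pass 70% of its speed; a pose out of reach is approached as far as the arm can. A call is refused whole if a number of a shift passes 0.05 or a number of a turn 8.59, either way. A call with a gripper value outside its range is refused whole. OPENING is the finger opening in m, from 0 to 0.0854, set as the call begins (- or left out, the last holds). The fingers move at their own pace and stop on an object; FORCE is the grip in N (left out, the last holds). Time passes only in rows, so rows that do not move let the fingers close. It gives the time, the measured TCP pose, the force, the opening and the grip force at its end, in the units of the state.
- r.sense(): the state, without advancing time (a new reading comes with each control period).
- r.snapshot(name): name is "scene" or "side" or "wrist"; returns the picture (400x640x3 uint8, red, green, blue); there is no depth.
- r.camera_params(name): a dict with "fx", "fy", "cx", "cy" (pixels), "D" ([k1, k2, p1, p2, k3] as OpenCV has them; the pictures are not rectified), "R" (3x3) and "t" (3): a world point X has camera coordinates R X + t; the wrist camera has in their place "mount" (4x4, takes a point from camera to tool coordinates, whose origin is the TCP and whose axes are the flange's). Camera axes: x right, y down, z forward; pixel columns grow to the right and rows downward; lengths in mm; the calibration is good to about 2 mm. A picture is of the moment at which its call begins: read the wrist's pose just before it. camera_params takes no time and is no camera call.
- r.hand_in(): hands the job in; it is judged then, once.
The state is a dict: "time": time; "joint_pos": joint angles; "qd": joint speeds; "joint_efforts": joint torques, N m; "tool_pos": TCP position; "tcp_rot": TCP orientation; "ft_force": force on the tool from outside, world axes, zero at the start; "wrist_torque": the same for the moment, N m; "finger_gap": finger opening in mm; "grip_force": force on a finger pad.
Only numpy, scipy, OpenCV 4.12 (cv2) and the standard library are available. Lean on these libraries where they do the work, as an engineer would, in place of code of your own. Each camera call takes 0.05 s, during which the arm holds its last target. There are 200 camera calls.

### The job

Switch the turntable's drive off by turning the rotary isolator handle anticlockwise to its OFF stop, then unscrew the tight cap of the square green perfume bottle anticlockwise until its threads let go, leaving the bottle upright and braced in its square nest and not shoving the turntable round. Stop turning, lift the cap straight up and finish while holding it level, centred about 2 cm clear above the bottle's mouth. Leave the other props where they are.

Things in the scene. Friction and masses are not known exactly. Their poses are not given: they have to be found in the camera images.
- isolator_handle (a joint): Rotary handle of the isolator, a grey 90 x 90 x 50 mm switch box on the table, on the robot's right (-y) of the turntable. Vertical axis; 0 = ON (start), 1.047 = OFF stop, 60 degrees anticlockwise seen from above. Friction (0.08 N m) keeps it where it is left; two white marks on the box show ON and OFF.
- handle_grip (a point): On the isolator handle's axis at the height to grip, 78 mm above the table. The handle is an upright black bar 66 mm long (its own x, white pointer mark at the +x end), 14 mm wide (y), from 59 to 89 mm above the table, on a 44 mm round hub; the box's face below is at 50 to 53 mm. The axes turn with the handle; z up.
- cap_center (a point): Centre (half-way up) of the bottle's round knurled metal cap: 44 mm diameter, 30 mm high, 60 g, z up; 135 mm above the table when on. Skirt edge 15 mm below this point. Lug thread: lugs inside the skirt sit under lugs on the neck, so it lifts only after about 60 degrees anticlockwise (from above). Resists turning with about 0.35 N m; does not rise while turned.
- thread (a joint): How far the cap's thread is unscrewed (the brass nozzle in the neck, turned by the cap with up to 0.2 rad of play): 0 = tight (start), anticlockwise positive; the lugs have come apart by about 0.95; hard stop at 1.35. Turning the cap about 1.2 to 1.3 rad is right; the value stays once the cap is off.
- bottle_mouth (a point): Top of the brass nozzle in the bottle's mouth, on the bottle's axis, 106 mm above its foot (146 mm above the table). The cap's centre is 11 mm below it when the cap is on; the cap is clear when its skirt edge (15 mm below its centre) is above this point. Axes as the bottle's.
- bottle: Perfume bottle, green glass, 0.5 kg: square body 60 x 60 x 56 mm high, round neck 22 mm in diameter from 66 to 100 mm. Origin: centre of its underside, 40 mm above the table, z up. Loose, but it stands in a square wooden nest (62 mm inside, 12 mm high) on the turntable that keeps it from turning. The cap's skirt edge is 80 mm above the foot.
- platter (a joint): Turning of the turntable's platter (round, birch, 330 mm diameter, top 40 mm above the table) about its vertical axis, 0 at the start. A geared drive holds it: it yields only above 1.5 N m.
- turntable: The turntable; origin on its axis at table height. x points from the axis to the bottle's nest, whose centre is 95 mm out; three shallow round rings of 100 mm inner diameter lie 95 mm out at 90, 180 and 270 degrees.
- candlestick: Silver-plated candlestick, 90 mm foot, 140 mm high, loose in a ring of the turntable. Origin under its foot. Leave alone.
- teacup: Porcelain teacup with saucer, 92 mm across, 56 mm high, loose in a ring of the turntable. Origin under its foot. Leave alone.
- fan_frame: Red lacquered fan frame lying flat in a ring of the turntable, about 85 x 60 mm, 8 mm high. Leave alone.
- amber_jar: Round amber glass jar with a lid, 68 mm diameter, 85 mm high, standing on the table (not on the turntable). Leave alone.
- brush: Brush 200 mm long, lying on the table. Leave alone.
- tape_roll: Roll of black tape, 100 mm diameter, 48 mm high, lying flat on the table. Leave alone.
- trinket_box: Dark wooden trinket box 100 x 140 x 60 mm on the table. Leave alone.

How it is judged:
By the outcome, as a careful person would: the job done as asked, in the order asked, and still so for the second after the job is handed in, while the arm keeps its last pose, push and grip.
It also fails if it takes over 58 s, if anything falls off the work surface, if the arm or the gripper's body presses on something with over 40 N, if the wrist force passes 120 N, or if a joint passes its speed limit or range.

## Working session

There is one attempt and no reset: what is moved stays moved. The work goes in short steps, Python scripts to look and compute and a shell command to move; the robot and the scene stay as the last step left them, time stands still between calls to the robot, and variables do not carry over. Pictures are saved under pics/ and viewed, at most 13 in all, crops included, and the job is handed in when it is done.

```bash
mkdir -p pics; ls
python3 - <<'E'
from bench import r
import cv2,json
print(r.sense(), r.tcp_to_grasp)
for n in ("scene","side"):
    cv2.imwrite(f"pics/{n}0.png",r.snapshot(n)[:,:,::-1])
for n in ("scene","side","wrist"): print(n,r.camera_params(n))
E
```

```text
pics
{'time': 0.0, 'joint_pos': array([ 6.88441156e+01,  7.51784584e+00,  8.53319316e+01,  6.59869379e-04,
        8.72634435e+01, -4.89435986e+00]), 'qd': array([-0.08124903,  0.07704552,  0.13368776,  0.00290257,  0.02193766,
       -0.05171812]), 'joint_efforts': array([ 9.15120690e-04, -5.69357371e+01, -5.00573552e+01, -2.15891455e-04,
        1.40571536e-02, -2.63373664e-05]), 'tool_pos': array([167.78871777, 575.45159746, 230.19050559]), 'tcp_rot': array([-1.79887248e+02, -1.03165230e-02,  1.63738433e+02]), 'ft_force': array([-0.05543658,  0.77881436, -0.80450425]), 'wrist_torque': array([ 0.04457654, -0.03856813,  0.00658355]), 'grip_force': 0.0, 'finger_gap': 85.79952867940212} 18.700000000000003
scene {'fx': 413.8216370495393, 'fy': 413.8216370495393, 'cx': 323.82309084263983, 'cy': 197.0835097463673, 'D': array([-0.0464088,  0.       ,  0.       ,  0.       ,  0.       ]), 'R': array([[-0.16655549,  0.98596846,  0.01120074],
       [ 0.62906497,  0.11499896, -0.76879939],
       [-0.75930003, -0.12100176, -0.63939193]]), 't': array([  81.11048443, -251.51011784, 1568.704528
[... 270 characters left out ...]
e-01, -5.14397973e-01, -6.60533659e-01],
       [ 4.81424704e-01,  4.52255531e-01, -7.50796370e-01]]), 't': array([-360.96962459,  396.5638507 , 1367.03644013])}
wrist {'fx': 322.7240198148374, 'fy': 322.7240198148374, 'cx': 317.70092074464816, 'cy': 198.40775806849766, 'D': array([-0.01120252,  0.        ,  0.        ,  0.        ,  0.        ]), 'mount': array([[ 1.24300180e-04, -9.65300147e-01, -2.61142892e-01,
         6.59329884e+01],
       [ 9.99999897e-01,  2.34076042e-04, -3.89263785e-04,
        -6.02409012e-01],
       [ 4.36883684e-04, -2.61142816e-01,  9.65300077e-01,
        -1.42549902e+02],
       [ 0.00000000e+00,  0.00000000e+00,  0.00000000e+00,
         1.00000000e+00]])}
```

View pics/scene0.png

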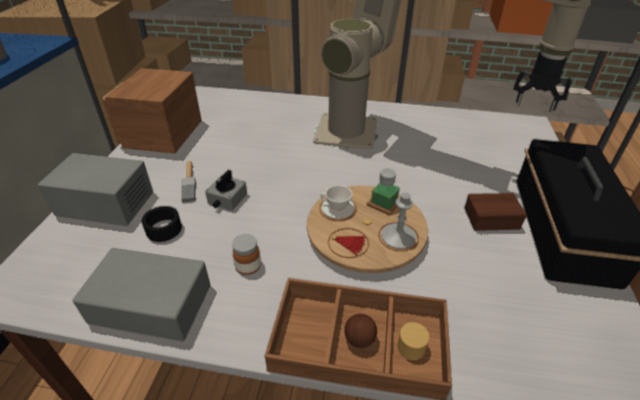

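View pics/side0.png

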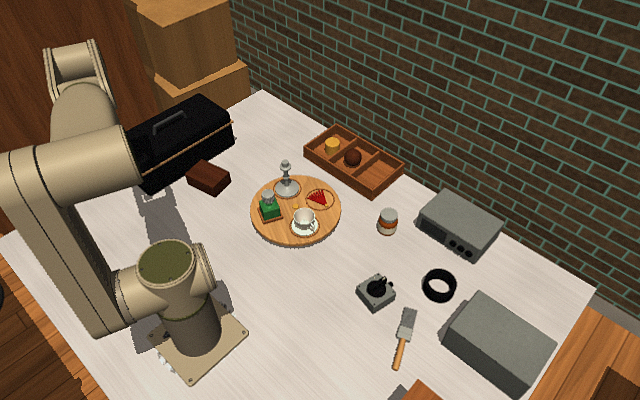

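Scene: cap near (387,177) on the green body (385,195), isolator handle near (226,183). Side: cap (267,197), body (270,210), handle (378,286). I triangulate these roughly first.

```bash
cat > h.py <<'E'
import numpy as np, cv2
from bench import r
from scipy.spatial.transform import Rotation as Ro
def cam(name):
    c=r.camera_params(name); K=np.array([[c['fx'],0,c['cx']],[0,c['fy'],c['cy']],[0,0,1]])
    if name=='wrist':
        s=r.sense(); T=np.eye(4); T[:3,:3]=Ro.from_euler('xyz',s['tcp_rot'],degrees=True).as_matrix(); T[:3,3]=s['tool_pos']
        T=T@c['mount']; R=T[:3,:3].T; o=T[:3,3]
    else: R=c['R']; o=-R.T@c['t']
    return K,np.array(c['D']),R,o
def ray(C,uv):
    K,D,R,o=C
    p=cv2.undistortPoints(np.array([[uv]],float),K,D)[0,0]
    d=R.T@np.array([p[0],p[1],1]); return o,d/np.linalg.norm(d)
def plane(C,uv,z):
    o,d=ray(C,uv); return o+d*(z-o[2])/d[2]
def proj(C,X):
    K,D,R,o=C
    return cv2.projectPoints(np.array([X],float),R,-R@o,K,D)[0][0,0]
def tri(a,b):
    (o1,d1),(o2,d2)=a,b
    A=np.stack([d1,-d2],1); s=np.linalg.lstsq(A,o2-o1,rcond=None)[0]
    p,q=o1+s[0]*d1,o2+s[1]*d2
    return (p+q)/2,np.linalg.norm(p-q)
E
python3 - <<'E'
from h import *
S,D=cam('scene'),cam('side')
for n,a,b in (('cap',(387,177),(267,197)),('body',(385,195),(270,210)),('hand',(226,183),(378,286))):
    print(n,tri(ray(S,a),ray(D,b)))
for n,c,z in (('scene',S,0),('side',D,0)):
    p=cv2.imread(f'pics/{n}0.png')
    w=[p[130:260,160:460],p[150:330,220:470]][n=='side']
    cv2.imwrite(f'pics/{n}c.png',cv2.resize(w,None,fx=2.5,fy=2.5,interpolation=cv2.INTER_CUBIC))
E
```

```text
cap (array([441.59782689, 165.97746979, 130.40350126]), np.float64(0.09045864283910034))
body (array([442.67516575, 164.22371878,  65.36420289]), np.float64(7.082237874153435))
hand (array([ 463.45710698, -300.99452385,   59.90669523]), np.float64(8.389198799588064))
```

View pics/scenec.png

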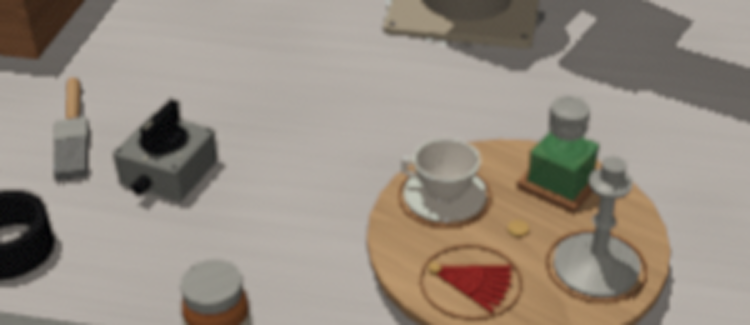

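```bash
python3 -m handwheel '[[-0.02,-0.017,0,0],[-0.037,-0.031,-0.003,0],[-0.037,-0.031,-0.003,0],[-0.037,-0.031,-0.003,0],[-0.037,-0.031,-0.003,0],[-0.037,-0.031,-0.003,0],[-0.037,-0.031,-0.003,0],[-0.037,-0.031,-0.003,0],[-0.037,-0.031,-0.003,0],[-0.037,-0.031,-0.003,0]]' 0.085 20
python3 -m handwheel '[[-0.02,-0.017,0,0],[0,0,0,0],[0,0,0,0]]'
python3 - <<'E'
from h import *
C=cam('wrist'); p=r.snapshot('wrist'); cv2.imwrite('pics/w1.png',p[:,:,::-1]); print(r.sense()['tool_pos'],r.sense()['tcp_rot'],r.sense()['time'], proj(C,(442,166,150)))
E
```

```text
time: 1.1
tool_pos: [424.5, 191.2, 258.2]
tcp_rot: [180.0, -0.0, 163.7]
ft_force: [1.8, 1.4, 0.3]
finger_gap: 84.9
grip_force: 0.0
time: 1.4
tool_pos: [438.3, 170.7, 257.8]
tcp_rot: [-180.0, -0.1, 163.6]
ft_force: [-0.5, 0.3, -0.1]
finger_gap: 84.9
grip_force: 0.0
[437.97348459 171.40711045 257.91217228] [-1.79996742e+02 -5.67954345e-02  1.63718858e+02] 1.45 [314.25705252 202.29827407]
```

View pics/w1.png

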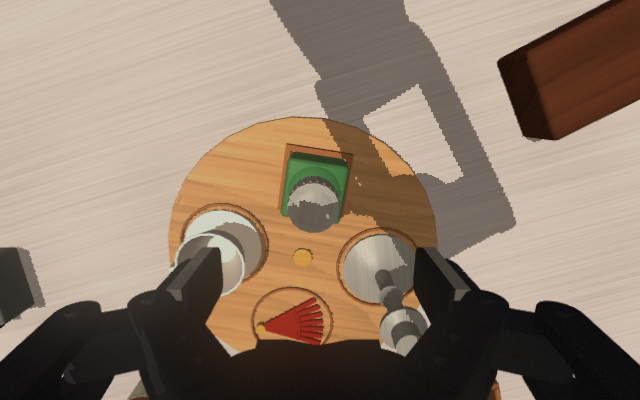

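The wrist view shows the cap top as a grey disc near (313,206), r≈27; teacup left (215,250), candlestick right (385,270), platter hub (302,257).

Run:
```python
from h import *
C=cam('wrist'); p=cv2.imread('pics/w1.png'); g=cv2.cvtColor(p,cv2.COLOR_BGR2GRAY)
hsv=cv2.cvtColor(p,cv2.COLOR_BGR2HSV)
m=((hsv[...,1]<50)&(hsv[...,2]>60)).astype(np.uint8); m[:165]=0;m[250:]=0;m[:,:275]=0;m[:,345:]=0
cs=max(cv2.findContours(m,0,1)[0],key=cv2.contourArea)
print(cv2.boundingRect(cs),cv2.minEnclosingCircle(cs))
h=cv2.HoughCircles(cv2.resize(g[160:250,270:355],None,fx=4,fy=4,interpolation=cv2.INTER_CUBIC),cv2.HOUGH_GRADIENT,1,40,param1=120,param2=20,minRadius=85,maxRadius=125)
for x,y,q in h[0][:3]:
    u=(270+x/4,160+y/4); print(u,q/4,plane(C,u,150))
print('hub',plane(C,(302,257),42))
```

```text
(287, 178, 53, 50) ((313.8947448730469, 203.3157958984375), 26.903541564941406)
(np.float32(312.875), np.float32(210.625)) 27.225 [448.19145631 163.60089824 150.        ]
hub [532.52252871 123.21433951  42.        ]
```

```bash
python3 -m handwheel '[[-0.008,-0.022,0,0],[-0.0156,-0.0446,0,0],[-0.0156,-0.0446,0,0],[-0.0156,-0.0446,0,0],[-0.0156,-0.0446,0,0],[-0.0156,-0.0446,0,0],[-0.0156,-0.0446,0,0],[-0.0156,-0.0446,0,0],[-0.0156,-0.0446,0,0],[-0.0156,-0.0446,0,0]]' >/dev/null
python3 -m handwheel '[[-0.0078,-0.022,0,0],[0,0,0.02,8.5],[0,0,0.02,8.5],[0,0,0,8.5],[0,0,0,8.5],[0,0,0,8.5],[0,0,0,8.5],[0,0,0,8.5],[0,0,0,0],[0,0,0,0]]'
python3 - <<'E'
from h import *
C=cam('wrist'); p=r.snapshot('wrist'); cv2.imwrite('pics/w2.png',p[:,:,::-1]); s=r.sense();print(s['tool_pos'],s['tcp_rot'],s['joint_pos'])
E
```

```text
time: 3.45
tool_pos: [464.2, -299.1, 218.2]
tcp_rot: [-180.0, -0.0, 104.6]
ft_force: [0.1, -0.6, -0.6]
finger_gap: 84.8
grip_force: 0.0
[ 464.08278874 -299.36489792  218.24041047] [ 1.79998950e+02 -9.64809942e-03  1.04562248e+02] [-3.81487133e+01  4.55169881e-01  9.39734444e+01  6.70068869e-03
  8.55784253e+01 -5.27114779e+01]
```

View pics/w2.png

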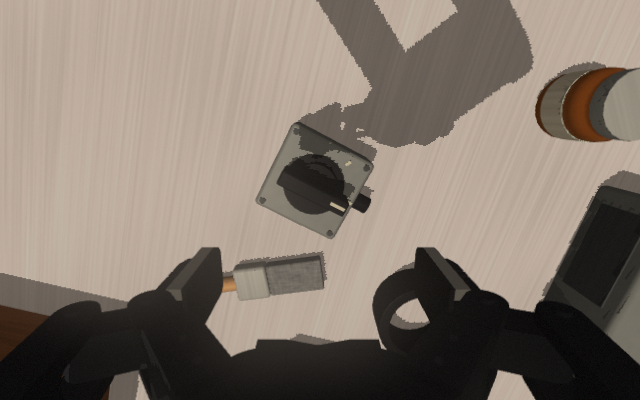

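The wrist view shows the isolator: box corners (297,123), (373,165), (331,238), (257,200); the bar runs (283,172) to (347,208) with the white pointer at the lower right end.

Run:
```python
from h import *
C=cam('wrist'); p=cv2.imread('pics/w2.png')
q=[plane(C,u,50) for u in ((297,123),(373,165),(331,238),(257,200))]
print('box',np.mean(q,0),[round(np.linalg.norm(q[i]-q[i-1])) for i in range(4)], [np.degrees(np.arctan2(*(q[i]-q[i-1])[1::-1])) for i in range(4)])
a,b=plane(C,(282,174),89),plane(C,(348,208),89)
print('bar',a,b,(a+b)/2,np.linalg.norm(a-b),np.degrees(np.arctan2(*(b-a)[1::-1])))
print('tip',plane(C,(338,206),89))
cv2.imwrite('pics/w2c.png',cv2.resize(p[115:245,245:385],None,fx=4,fy=4,interpolation=cv2.INTER_CUBIC))
```

```text
box [ 461.41676062 -303.18219042   50.        ] [86, 83, 86, 85] [np.float64(75.76822273559864), np.float64(-13.953619459029603), np.float64(-103.17496057137407), np.float64(165.9057175442929)]
bar [ 430.83361252 -294.12537028   89.        ] [ 493.82451107 -309.12238337   89.        ] [ 462.32906179 -301.62387682   89.        ] 64.75155366015078 -13.39179198382102
tip [ 484.81925017 -309.56945033   89.        ]
```

View pics/w2c.png

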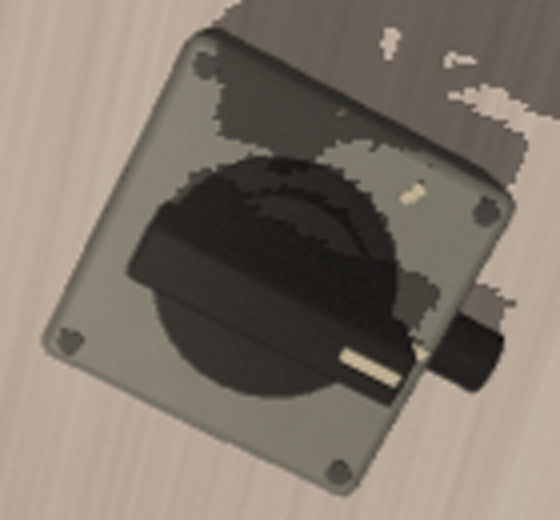

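```bash
python3 -m handwheel '[[-0.0024,-0.0029,0.01,8.45],[0,0,0.01,8.45],[0,0,0.01,8.45],[0,0,0.01,8.45],[0,0,0.01,8.45],[0,0,0,8.45],[0,0,0,8.45],[0,0,0,8.45],[0,0,0,8.45],[0,0,0,8.45]]' 0.05 >/dev/null
python3 -m handwheel '[[0,0,0,8.45],[0,0,0,8.45],[0,0,0,8.45],[0,0,0,8.45],[0,0,0,0],[0,0,0,0]]'
python3 - <<'E'
from h import *
C=cam('wrist'); p=r.snapshot('wrist'); s=r.sense();print(s['tool_pos'],s['tcp_rot'],s['joint_pos'])
print([proj(C,x) for x in ((461.9,-302.4,89),(430,-294.5,89),(494,-310.3,89))])
cv2.imwrite('pics/w3.png',p[:,:,::-1])
E
```

```text
time: 5.1
tool_pos: [461.6, -303.1, 168.3]
tcp_rot: [-180.0, -0.0, -13.7]
ft_force: [-0.1, 0.8, -0.1]
finger_gap: 50.1
grip_force: 0.0
[ 461.49850129 -303.10432344  168.26779778] [-1.79997198e+02  3.96015971e-03 -1.37298953e+01] [-3.86175407e+01  2.27350234e+00  9.74136824e+01  8.87609996e-04
  8.03175867e+01  6.51122054e+01]
[array([315.68539545, 206.27828825]), array([315.58239932, 248.59606958]), array([315.72831882, 160.39045282])]
```

View pics/w3.png

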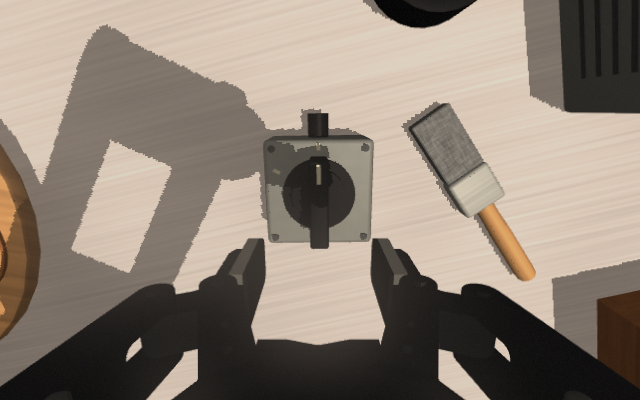

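The bar is vertical in the picture, x 310–329 (centre ≈318.5), y 156–248, midway between the fingers. Descend and grip.

```bash
python3 -m handwheel '[[0,0.0015,0.03,0],[0,0,0.03,0],[0,0,0.02,0],[0,0,0.015,0],[0,0,0.01,0],[0,0,0,0],[0,0,0,0]]'; python3 -m handwheel '[[0,0,0,0],[0,0,0,0],[0,0,0,0],[0,0,0,0],[0,0,0,0],[0,0,0,0],[0,0,0,0]]' 0.0 30
```

```text
time: 5.85
tool_pos: [461.5, -305.1, 64.1]
tcp_rot: [180.0, -0.1, -14.0]
ft_force: [1.3, -0.4, -0.1]
finger_gap: 49.9
grip_force: 0.0
time: 6.55
tool_pos: [462.1, -304.0, 64.6]
tcp_rot: [-179.9, -0.1, -14.0]
ft_force: [0.3, 5.9, 7.4]
finger_gap: 13.1
grip_force: 31.0
```

```bash
python3 -m handwheel '[[0,0,0,-3],[0,0,0,-6],[0,0,0,-6],[0,0,0,-6],[0,0,0,-6],[0,0,0,-3],[0,0,0,0]]';  python3 - <<'E'
from bench import r
print(r.sense()['wrist_torque'])
E
```

```text
time: 7.25
tool_pos: [462.0, -303.4, 64.5]
tcp_rot: [-179.9, -0.1, 16.1]
ft_force: [0.3, 9.7, 7.9]
finger_gap: 13.7
grip_force: 29.6
[ 1.43553936 -0.06260625  0.03378865]
```

```bash
python3 -m handwheel '[[0,0,0,-3],[0,0,0,-6],[0,0,0,-6],[0,0,0,-6],[0,0,0,-6],[0,0,0,-4],[0,0,0,-2],[0,0,0,0]]';  python3 - <<'E'
from bench import r
print(r.sense()['wrist_torque'])
E
```

```text
time: 8.05
tool_pos: [461.7, -302.9, 64.5]
tcp_rot: [-179.9, -0.2, 49.0]
ft_force: [-1.7, 12.2, 10.8]
finger_gap: 13.6
grip_force: 40.8
[ 1.85922032  0.30393727 -1.07308654]
```

```bash
python3 -m handwheel '[[0,0,0,1.5],[0,0,0,0],[0,0,0,0],[0,0,0,0],[0,0,0,0],[0,0,0,0],[0,0,0,0]]' 0.05 20; python3 -m handwheel '[[0,0,-0.02,0],[0,0,-0.045,0],[0,0,-0.045,0],[0,0,-0.045,0],[0,0,0,0],[0,0,0,0]]' 0.0854
python3 - <<'E'
from h import *
C=cam('wrist'); p=r.snapshot('wrist'); s=r.sense();print(s['tool_pos'],s['tcp_rot'],s['joint_pos'])
cv2.imwrite('pics/w4.png',p[80:280,200:440,::-1].repeat(2,0).repeat(2,1))
E
```

```text
time: 8.75
tool_pos: [461.0, -304.8, 63.2]
tcp_rot: [-180.0, 0.0, 47.4]
ft_force: [-0.6, -0.4, 0.3]
finger_gap: 50.1
grip_force: 0.0
time: 9.35
tool_pos: [461.9, -305.4, 220.1]
tcp_rot: [179.8, -0.0, 47.4]
ft_force: [0.1, 0.5, -0.0]
finger_gap: 85.2
grip_force: 0.0
[ 460.98064247 -304.69554518  217.99711802] [ 1.79997421e+02 -2.26691001e-04  4.74364338e+01] [-3.87801029e+01  5.02826301e-01  9.39510039e+01  5.61781798e-05
  8.55435813e+01  3.78345889e+00]
```

View pics/w4.png

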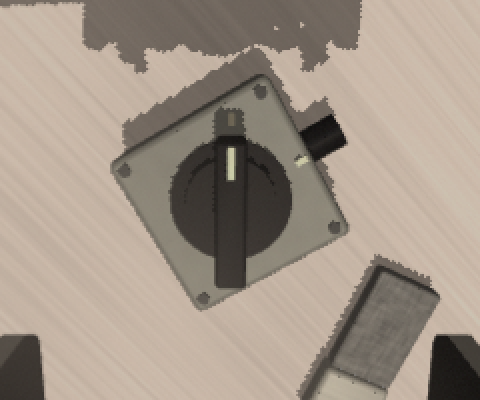

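Pointer stands on the OFF mark, so the isolator is off. Now to the bottle.

```bash
python3 -m handwheel '[[0.017,-0.017,0,0],[0.0334,-0.0331,0,0],[0.0334,-0.0331,0,0],[0.0334,-0.0331,0,0],[0.0334,-0.0331,0,0],[0.0334,-0.0331,0,0],[0.0334,-0.0331,0,0],[0.0334,-0.0331,0,0],[0.0334,-0.0331,0,0],[0.0334,-0.0331,0,0]]' >/dev/null; python3 -m handwheel '[[0.0168,-0.0165,0,0],[0,0,0,0],[0,0,0,0],[0,0,0,0]]'
cat > capm.py <<'E'
from h import *
import sys
C=cam('wrist'); p=r.snapshot('wrist')[:,:,::-1].copy(); s=r.sense();print(s['tool_pos'],s['tcp_rot'][2],s['joint_pos'][5])
cv2.imwrite(f'pics/{sys.argv[1]}.png',p)
u0=proj(C,(444,165,150)); x0,y0=int(u0[0])-60,int(u0[1])-60
g=cv2.cvtColor(p,cv2.COLOR_BGR2GRAY)[y0:y0+120,x0:x0+120]
rr=C[0][0,0]*22/((C[3][2]-150)/.965)*1.0; print('pred',u0,'r',rr)
k=4; h=cv2.HoughCircles(cv2.resize(g,None,fx=k,fy=k,interpolation=cv2.INTER_CUBIC),cv2.HOUGH_GRADIENT,1,8,param1=100,param2=12,minRadius=int(k*rr*.92),maxRadius=int(k*rr*1.1))
out=cv2.resize(p[y0:y0+120,x0:x0+120],None,fx=k,fy=k,interpolation=cv2.INTER_CUBIC)
for i,(x,y,q) in enumerate(h[0][:3]):
    u=(x0+x/k,y0+y/k); print(u,q/k,plane(C,u,150)); 
    if i==0: cv2.circle(out,(int(x),int(y)),int(q),(0,0,255),1)
cv2.imwrite(f'pics/{sys.argv[1]}c.png',out)
E
python3 capm.py w5
```

```text
time: 10.8
tool_pos: [442.7, 164.7, 217.1]
tcp_rot: [-179.9, 0.1, 47.4]
ft_force: [-0.0, -0.2, 0.8]
finger_gap: 85.5
grip_force: 0.0
[442.9213337  164.55361256 217.43775416] 47.36132246631432 56.81514478927617
pred [318.31454185 208.96105438] r 32.70520139867609
(np.float32(319.875), np.float32(207.875)) 33.075 [445.3016127  164.85161887 150.        ]
(np.float32(319.375), np.float32(211.125)) 34.775 [443.48900906 163.3768449  150.        ]
(np.float32(323.125), np.float32(211.375)) 32.825 [445.24822915 161.5185871  150.        ]
```

View pics/w5c.png

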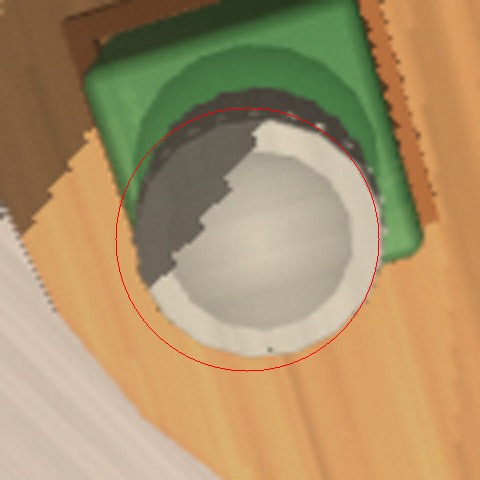

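The red Hough circle is off; the true rim in the crop spans x 138–381, y 122–356, so its centre is about pixel (323,208). I'll fit the rim from a saturation mask and take a second view at another yaw to cancel the camera bias.

```bash
cat > capm.py <<'E'
from h import *
import sys
def fit(p,u0):
    hs=cv2.cvtColor(p,cv2.COLOR_BGR2HSV); x0,y0=int(u0[0])-50,int(u0[1])-50
    m=(hs[y0:y0+100,x0:x0+100,1]<75).astype(np.uint8)
    m=cv2.morphologyEx(m,cv2.MORPH_OPEN,np.ones((5,5)))
    n,l,st,ce=cv2.connectedComponentsWithStats(m); m=(l==l[52,50]).astype(np.uint8)
    c=max(cv2.findContours(m,0,cv2.CHAIN_APPROX_NONE)[0],key=len)[:,0].astype(float)
    b=c.max(0),c.min(0); print('bbox',c.min(0)+[x0,y0],c.max(0)+[x0,y0])
    c=c[c[:,1]>c[:,1].max()-30]
    s=np.linalg.lstsq(np.c_[2*c,np.ones(len(c))],(c**2).sum(1),rcond=None)[0]
    return s[:2]+[x0,y0],np.sqrt(s[2]+s[0]**2+s[1]**2)
if __name__=='__main__':
    C=cam('wrist'); s=r.sense(); p=r.snapshot('wrist')[:,:,::-1].copy();print(s['tool_pos'],s['tcp_rot'],s['joint_pos'][5])
    cv2.imwrite(f'pics/{sys.argv[1]}.png',p)
    u,q=fit(p,proj(C,(445,164,150))); X=plane(C,u,150); print(u,q,X)
    a=np.radians(s['tcp_rot'][2]); print('tool offset', (X-s['tool_pos'])[:2]@np.array([[np.cos(a),np.sin(a)],[np.sin(a),-np.cos(a)]]))
E
python3 - <<'E'
from capm import *
print(fit(cv2.imread('pics/w5.png'),(318,209)))
u=fit(cv2.imread('pics/w5.png'),(318,209))[0]; print(plane(cam('wrist'),u,150))
E
python3 -m handwheel '[[0,0,0,-8.2],[0,0,0,-8.2],[0,0,0,-8.2],[0,0,0,-8.2],[0,0,0,-8.2],[0,0,0,-8.2],[0,0,0,-8.2],[0,0,0,-8.2],[0,0,0,-8.2],[0,0,0,-8.2]]'>/dev/null;python3 -m handwheel '[[0,0,0,-8],[0,0,0,0],[0,0,0,0],[0,0,0,0]]' >/dev/null; python3 capm.py w6
```

```text
bbox [292. 170.] [353. 236.]
(array([322.49121279, 205.41909414]), np.float64(30.765759247079753))
bbox [292. 170.] [353. 236.]
[448.0137811  164.74668887 150.        ]
[443.24611815 165.24820015 218.2669611 ] [-1.79997283e+02  8.07037864e-04  1.37200854e+02] -32.96644932827788
bbox [290. 177.] [350. 243.]
[319.96388141 212.77243124] 30.259884682202816 [445.08357118 164.87785414 150.        ]
tool offset [-1.5998371   0.97668371]
```

```bash
python3 -m handwheel '[[0,0,0,8.5],[0,0,0,8.5],[0,0,0,8.5],[0,0,0,8.5],[0,0,0,8.5],[0,0,0,8.5],[0,0,0,8.5],[0,0,0,8.5],[0,0,0,8.5],[0,0,0,8.5]]' 0.068 >/dev/null; python3 -m handwheel '[[0,0,0,2],[0.0006,0.0035,0.01,0],[0,0,0.03,0],[0,0,0.01,0],[0,0,0,0],[0,0,0,0],[0,0,0,0]]'
python3 - <<'E'
from h import *
C=cam('wrist'); p=r.snapshot('wrist'); s=r.sense();print(s['tool_pos'],s['tcp_rot'])
print(proj(C,(446.4,163.4,150)))
cv2.imwrite('pics/w7.png',p[:,:,::-1])
E
```

```text
time: 14.0
tool_pos: [447.0, 164.1, 169.6]
tcp_rot: [179.9, -0.1, 50.4]
ft_force: [0.0, 0.5, 0.2]
finger_gap: 68.0
grip_force: 0.0
[447.05466347 164.17611471 169.64106415] [ 1.79927919e+02 -9.72973510e-02  5.04477931e+01]
[316.94793903 238.87520915]
```

View pics/w7.png

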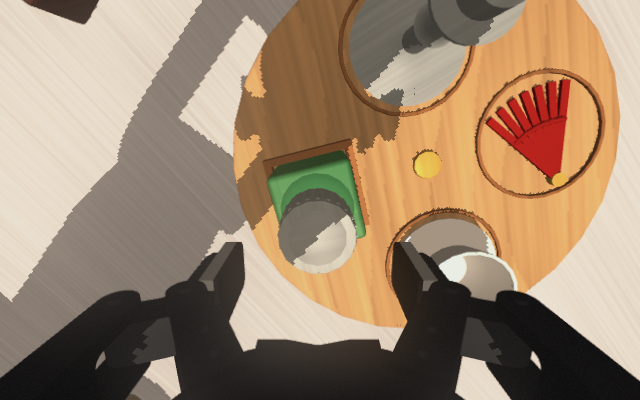

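The cap (x 279–356, centre ≈317.5) sits midway between the fingers (244, 394). I descend and close gently.

```bash
python3 -m handwheel '[[0,0,0.02,0],[0,0,0.02,0],[0,0,0.01,0],[0,0,0.003,0],[0,0,0,0],[0,0,0,0]]'; python3 -m handwheel '[[0,0,0,0],[0,0,0,0],[0,0,0,0],[0,0,0,0],[0,0,0,0],[0,0,0,0]]' 0.035 20;  python3 -m handwheel '[[0,0,0,0],[0,0,0,0],[0,0,0,0]]'
```

```text
time: 14.65
tool_pos: [447.0, 164.1, 116.4]
tcp_rot: [179.9, -0.1, 50.4]
ft_force: [0.5, 0.5, -0.3]
finger_gap: 68.4
grip_force: 0.0
time: 15.25
tool_pos: [446.9, 164.1, 116.2]
tcp_rot: [179.9, -0.1, 50.4]
ft_force: [-0.1, 0.2, 6.3]
finger_gap: 43.2
grip_force: 20.2
time: 15.55
tool_pos: [446.9, 164.1, 116.2]
tcp_rot: [179.9, -0.1, 50.4]
ft_force: [-0.6, -0.8, 5.4]
finger_gap: 43.0
grip_force: 20.2
```

```bash
python3 -m handwheel '[[0,0,0,0],[0,0,0,0],[0,0,0,0],[0,0,0,-2],[0,0,0,-4],[0,0,0,-4],[0,0,0,-4],[0,0,0,-4],[0,0,0,-2],[0,0,0,0]]' 0.035 60;  python3 - <<'E'
from bench import r
print(r.sense()['wrist_torque'])
E
```

```text
time: 16.55
tool_pos: [446.9, 164.3, 116.4]
tcp_rot: [179.9, -0.1, 70.5]
ft_force: [-1.5, 0.7, 7.7]
finger_gap: 42.1
grip_force: 59.6
[ 0.08982021  0.25323587 -0.2997736 ]
```

```bash
python3 -m handwheel '[[0,0,0,-3],[0,0,0,-5],[0,0,0,-5],[0,0,0,-5],[0,0,0,-5],[0,0,0,-5],[0,0,0,0]]';  python3 -m handwheel '[[0,0,0,-3],[0,0,0,-5],[0,0,0,-5],[0,0,0,-5],[0,0,0,-4],[0,0,0,-1.5],[0,0,0,0],[0,0,0,0]]';python3 - <<'E'
from h import *
print(r.sense()['wrist_torque'])
C=cam('wrist'); cv2.imwrite('pics/w8.png',r.snapshot('wrist')[:,:,::-1])
E
```

```text
time: 17.25
tool_pos: [446.9, 164.3, 116.4]
tcp_rot: [179.9, -0.0, 98.6]
ft_force: [-1.7, 0.3, 7.2]
finger_gap: 41.8
grip_force: 59.7
time: 18.05
tool_pos: [446.8, 164.3, 116.4]
tcp_rot: [179.9, 0.0, 121.9]
ft_force: [-2.2, 0.9, 8.2]
finger_gap: 41.7
grip_force: 59.7
[ 0.06811578  0.31457987 -0.25704118]
```

```bash
python3 -m handwheel '[[0,0,-0.002,0],[0,0,-0.003,0],[0,0,-0.003,0],[0,0,0,0],[0,0,0,0]]';python3 - <<'E'
from h import *
print(r.sense()['wrist_torque'])
for n in ('wrist','side','scene'): cv2.imwrite(f'pics/{n}9.png',r.snapshot(n)[:,:,::-1])
a=cv2.imread('pics/side9.png')[160:260,220:330]; b=cv2.imread('pics/scene9.png')[140:240,340:450]
f=lambda z:cv2.resize(z,(396,360),interpolation=cv2.INTER_CUBIC)
cv2.imwrite('pics/cmp9.png',np.hstack([f(a),f(b)]))
E
```

```text
time: 18.6
tool_pos: [446.1, 163.9, 123.3]
tcp_rot: [-180.0, 0.0, 121.9]
ft_force: [-0.4, 0.0, -1.1]
finger_gap: 42.2
grip_force: 61.5
[0.01189214 0.01096569 0.00864138]
```

View pics/cmp9.png

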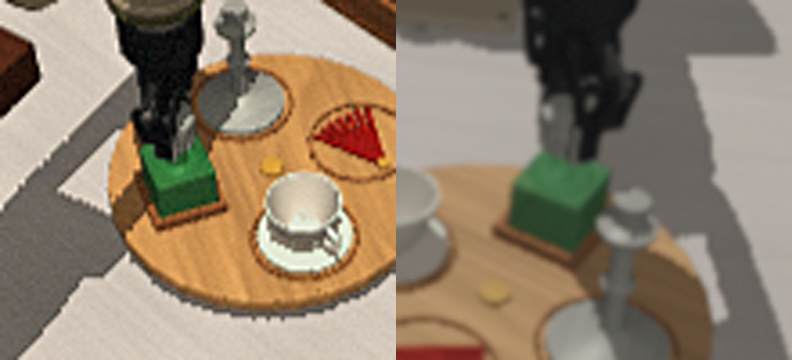

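Only the cap's weight (about −1.1 N) hangs on the wrist, and both views show the bottle still standing in its nest. I lift the rest of the way.

```bash
python3 -m handwheel '[[0,0,-0.005,0],[0,0,-0.01,0],[0,0,-0.01,0],[0,0,-0.01,0],[0,0,-0.004,0],[0,0,0,0],[0,0,0,0],[0,0,0,0]]';python3 - <<'E'
from h import *
s=r.sense(); print(s['wrist_torque'],s['tool_pos'],s['qd'])
for n in ('side','scene'): cv2.imwrite(f'pics/{n}10.png',r.snapshot(n)[:,:,::-1])
a,b=cam('side'),cam('scene')
def green(n):
    h=cv2.cvtColor(cv2.imread(f'pics/{n}.png'),cv2.COLOR_BGR2HSV); m=cv2.inRange(h,(50,90,30),(80,255,255)); m[:130]=0;m[240:]=0;m[:,:220]=0;m[:,450:]=0
    M=cv2.moments(m,True); return M['m10']/M['m00'],M['m01']/M['m00'],M['m00']
print([green(n) for n in ('side0','side9','side10','scene0','scene9','scene10')])
f=lambda n,x,y:cv2.resize(cv2.imread(f'pics/{n}.png')[y:y+100,x:x+110],(396,360),interpolation=cv2.INTER_CUBIC)
cv2.imwrite('pics/cmp10.png',np.hstack([f('side10',220,150),f('scene10',340,130)]))
E
```

```text
time: 19.55
tool_pos: [445.9, 163.9, 161.7]
tcp_rot: [-180.0, -0.0, 121.9]
ft_force: [0.2, -0.4, -1.1]
finger_gap: 42.0
grip_force: 61.5
[-0.06480893  0.01934833  0.01201256] [445.87717305 163.86565658 161.74482297] [-0.02365019  0.1418176   0.09995791  0.02147344  0.00404639 -0.07066771]
[(269.46875, 209.54513888888889, 288.0), (269.45214521452147, 209.31683168316832, 303.0), (269.18598382749326, 207.49056603773585, 371.0), (384.3507972665148, 195.60820045558086, 439.0), (384.77516059957173, 195.23126338329766, 467.0), (384.90503875968994, 193.96899224806202, 516.0)]
```

View pics/cmp10.png

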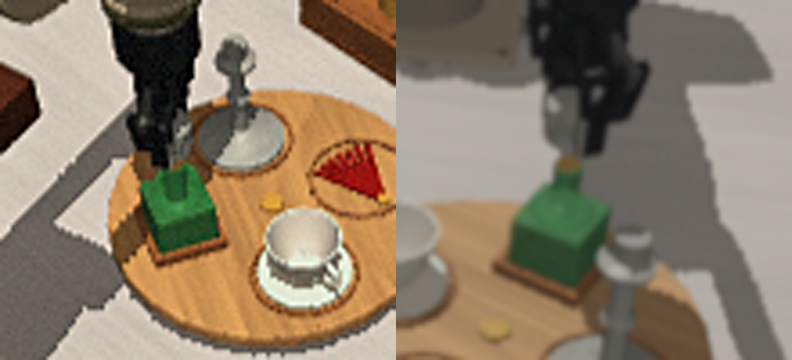

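The green neck and brass nozzle are free, the cap hangs level above them, and the bottle is still in its nest.

```bash
python3 -c "from bench import r; print(r.hand_in())"
```

```text
the job is handed in; nothing more can be done
None
```

Done and handed in at about 20 s: the isolator is at its OFF stop, the cap was unscrewed about 71°, and it is held level about 2 cm above the mouth. The bottle is upright in its nest and the wrist felt only slight forces during the turning; the hand-in returned no verdict.

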